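# Empty the swing-out catch tray of the labelling machine into the tote

## Task

Pull up the spring index ring, swing the labelling machine's catch tray out from under its hood to the other notch and let the ring go so that its pin locks there. With the tray locked out, move every finished carton from it into the grey tote, each lying down on the tote's floor, none on top of another. Then swing the empty tray back under the hood and let the pin lock in its first notch, leaving the tote on the table and the mug, tape roll and stapler where they are.

Things in the scene. Friction and masses are not known exactly. Their poses are not given: they have to be found in the camera images.
- machine: Fixed white labelling machine. Origin: on the tray's vertical pivot axis, at table height; its x axis points roughly away from the robot (within 0.1 rad), z up. All angles here are about z from that x axis, counter-clockwise from above. The machine's body, 235 mm high, covers x 270 to 420, y -50 to 370 mm of this frame. A round foot of 100 mm stands on the pivot.
- hood_edge (a point): Middle of the lower front edge, at 125 mm height, of the machine's white outfeed hood: a slab that runs 200 mm back from there (machine +x), 140 mm to either side (machine y), top at 190 mm. The home tray is about half under it.
- index_plate (a point): Mid-point, on its top face at 48 mm height, of the fixed steel index plate: an arc about the pivot, mean radius 100 mm, 32 mm wide, from -125 deg to -45 deg, with one notch at each end for the pin.
- tray (a joint): Turn of the catch tray with its lever about the pivot, rad: 0 = home, half under the hood, in the first notch; 1.40 = swung out (counter-clockwise from above) to the other notch, clear of the hood. Stops 0.012 rad past each. Light friction (3 N at the ring); stays where left. From the pivot the lever, which carries the ring, points to -125 deg + this value and the tray to +66 deg + this value.
- plunger (a joint): Lift of the spring index pin, m: 0 = fully down in a notch (locked), 0.014 = its tip rides on the index plate between the notches (not locked), at most 0.022. It must be lifted over 0.014 to turn the tray out of a notch. The spring pulls down with 7 N seated, 11 N at 0.018. Released over a notch (within about 0.02 rad) it snaps home by itself; released in between it rides on the plate.
- index_ring (a point): Centre of the steel pull ring on top of the index pin, 117 mm above the table when seated, 100 mm from the pivot. It stands upright: 45 mm outside, 25 mm hole, 10 mm thick, its plane vertical and through the pivot axis, so it is pinched from above across its 10 mm, along the tangent of the swing; it turns with the tray. The lever's bush below it ends at 86 mm height.
- tray_mid (a point): Centre of the catch tray's floor, 49 mm above the table, 125 mm from the pivot. Open aluminium tray, inside 190 mm along the line to the pivot by 242 mm across, walls 4 mm thick, rim at 63 mm height.
- tote: Loose open grey plastic tote, 0.9 kg; origin at the centre of its underside, z up. Outside 280 mm (its x) by 234 mm (its y) by 65 mm high; walls and floor 5 mm thick. Room for two rows of three cartons with their long sides along its y.
- mug: White mug standing on the table, 90 mm high; a bystander. Origin under its centre.
- tape: Roll of brown packing tape lying on the table, 90 mm across, 48 mm high; a bystander. Origin under its centre.
- stapler: Black and steel stapler on the table, 130 mm long, 45 mm high; a bystander. Origin under its centre.
- carton1_mid (a point): Centre of a closed kraft carton with a blank paper label, 0.11 to 0.23 kg: 80 mm (x) by 50 mm (y) by 45 mm (z). It starts lying in the catch tray, long side along the tray, which points from the pivot, its centre 22 mm above the tray floor. May be absent.
- carton2_mid (a point): Centre of a closed kraft carton with a blank paper label, 0.11 to 0.23 kg: 80 mm (x) by 50 mm (y) by 45 mm (z). It starts lying in the catch tray, long side along the tray, which points from the pivot, its centre 22 mm above the tray floor. May be absent.
- carton3_mid (a point): Centre of a closed kraft carton with a blank paper label, 0.11 to 0.23 kg: 80 mm (x) by 50 mm (y) by 45 mm (z). It starts lying in the catch tray, long side along the tray, which points from the pivot, its centre 22 mm above the tray floor. May be absent.
- carton4_mid (a point): Centre of a closed kraft carton with a blank paper label, 0.11 to 0.23 kg: 80 mm (x) by 50 mm (y) by 45 mm (z). It starts lying in the catch tray, long side along the tray, which points from the pivot, its centre 22 mm above the tray floor. May be absent.
- carton5_mid (a point): Centre of a closed kraft carton with a blank paper label, 0.11 to 0.23 kg: 80 mm (x) by 50 mm (y) by 45 mm (z). It starts lying in the catch tray, long side along the tray, which points from the pivot, its centre 22 mm above the tray floor. May be absent.
- carton6_mid (a point): Centre of a closed kraft carton with a blank paper label, 0.11 to 0.23 kg: 80 mm (x) by 50 mm (y) by 45 mm (z). It starts lying in the catch tray, long side along the tray, which points from the pivot, its centre 22 mm above the tray floor. May be absent.

How it is judged:
By the outcome, as a careful person would: the job done as asked, in the order asked, and still so for the second after the job is handed in, with the robot touching nothing.
Of carton1, carton2, carton3, carton4, carton5, carton6 only 4 to 6 are there at a start; the rules pass over those that are not, and their reading is None.
At some moment in a run one of tote may be knocked a few centimetres aside while the robot is not near it.
Once in a run the grip may slacken for a moment while it holds something.
It also fails if it takes over 210 s, if anything falls off the work surface, if the arm or the gripper's body presses on something with over 40 N, if the wrist force passes 120 N, or if a joint passes its speed limit or range.

## Robot

A 7-joint arm with a two-finger parallel gripper is mounted at the origin on the work surface. World frame = base frame: x ahead of the robot, y to its left, z up, the work surface at z = 0. Lengths are in mm, angles in rad, forces in N, time in s.
With the tool pointing down it reaches from about 350 to 900 mm from the base axis. Payload 19.9 kg.
Tool frame: the origin (TCP) lies between the finger pads; the fingertips stand 19 mm ahead of it and the grasp point (between the pads) is the TCP; z points along the fingers, y is the line along which they close (so a half turn about z gives the same grasp; the last joint's range is limited). The gripper opens to 85 mm and grips with 20 to 120 N. Pads are 22 mm wide; open, the fingers measure 114 mm over their backs; the gripper's body (76 mm by 85 mm) begins 54 mm behind the grasp point. The pads swing forward as they close: fully open they stand 13 mm farther back than shut.
Start: joints at [1.252, 0.417, -0.01, 1.614, 0.005, 1.111, -0.053], TCP at [171.397, -601.021, 250.26] pointing down, gripper open.
Joint ranges: [-2.81, 2.81], [-0.39, 2.02], [-1.27, 1.25], [0.06, 2.57], [-1.19, 4.33], [0.19, 2], [-2.82, 2.82]. Speed limits (rad/s): [1.89, 1.89, 2.39, 2.39, 3.01, 3.01, 3.01].

## Interface

Orientations are given as a unit quaternion [x, y, z, w].
In Python, from cell import get_obs, grab_frame, camera_info, job_done, regions_of gives the robot as it stands.
- The arm moves only by the shell command python3 -m handwheel 'ROWS' [OPENING] [FORCE]. ROWS is JSON, a list of rows, each a list of 2 entries, a list of its own where there are three numbers: the shift along the tool's x, y, z in m, then the turn about the tool's z in degrees. A call has 1 to 10 rows; each row shifts and turns the commanded pose from where the row before left it, along the tool's axes as they then stand; what a row does not reach is not made up. A row lasts 1/10 s, in which the tool goes at most 50 mm and 8.59 degrees, less where a joint would pass 70% of its speed; a pose out of reach is approached as far as the arm can. A call is refused whole if a number of a shift passes 0.05 or a number of a turn 8.59, either way. A call with a gripper value outside its range is refused whole. OPENING is the opening, from 0 (shut) to 1 (fully open), set as the call begins (- or left out, the last holds). The fingers move at their own pace and stop on an object; FORCE is the grip in N (left out, the last holds). Time passes only in rows, so rows that do not move let the fingers close. It gives the time, the measured TCP pose, the force, the opening and the grip force at its end, in the units of the state.
- get_obs(): the state, without advancing time (a new reading comes with each control period).
- grab_frame(name): name is "scene" or "top" or "wrist"; returns (picture, depth): 384x512x3 uint8, red, green, blue; 384x512 float32, mm along the optical axis (not along the pixel's ray), 0 where there is no reading.
- camera_info(name): a dict with "fx", "fy", "cx", "cy" (pixels), "rvec" (rotation vector, rad) and "tvec" (3), from world to camera coordinates, as OpenCV has them; the wrist camera has in their place "mount" (4x4, takes a point from camera to tool coordinates, whose origin is the TCP and whose axes are the flange's). Camera axes: x right, y down, z forward; pixel columns grow to the right and rows downward; lengths in mm; the calibration is good to about 2 mm. The wrist camera is an equidistant fisheye: a pixel r from the principal point sees the ray r / f radians off the axis. A picture is of the moment at which its call begins: read the wrist's pose just before it. camera_info takes no time and is no camera call.
- job_done(): hands the job in; it is judged then, once.
Trained networks look in the newest picture that a camera, given by its name, has taken for a name from the list of things; names that differ only in an ending like _2 or _b are one class to them, and where a whole thing is asked for, a point or a joint stands for the part that bears it (a point fixed in the world has none). Each returns a list of dicts, best first, with "conf" (0 to 1); they miss things now and then, are a little off and sometimes report something else, mostly with a low value. They report only what shows in the picture. A call takes as long as a camera call.
- regions_of(camera, query): "region" (384x512 bool, what is visible of it) and "rect" ([centre column, centre row, width, height] in pixels, round what is visible of it).
The state is a dict: "time": time; "joint_pos": joint angles; "joint_velocities": joint speeds; "effort": joint torques, N m; "position": TCP position; "tcp_rot": TCP orientation; "ft_force": force on the tool from outside, world axes, zero at the start; "torque": the same for the moment, N m; "opening": opening from 0.0 (shut) to 1.0 (fully open); "grip_force": force on a finger pad.
Only numpy, scipy, OpenCV 4.12 (cv2) and the standard library are available. Lean on these libraries where they do the work, as an engineer would, in place of code of your own. Each camera call takes 0.05 s, during which the arm holds its last target. There are 200 camera calls.

## Working session

There is one attempt and no reset: what is moved stays moved. The work goes in short steps, Python scripts to look and compute and a shell command to move; the robot and the scene stay as the last step left them, time stands still between calls to the robot, and variables do not carry over. Pictures are saved under pics/ and viewed, at most 14 in all, crops included, and the job is handed in when it is done.

```bash
ls; mkdir -p pics
cat > h.py <<'E'
import numpy as np, cv2
from scipy.spatial.transform import Rotation as R
from cell import *
def shot(cam,path=None):
    o=get_obs(); im,d=grab_frame(cam)
    if path: cv2.imwrite(path,im[:,:,::-1])
    return o,im,d
def pts(cam,d,o=None):
    "world xyz of each pixel"
    c=camera_info(cam); v,u=np.mgrid[:384,:512].astype(float)
    x=(u-c['cx'])/c['fx']; y=(v-c['cy'])/c['fy']
    if cam=='wrist':
        r=np.hypot(x,y)+1e-9; s=np.tan(r)/r
        P=np.dstack([x*s*d,y*s*d,d]).reshape(-1,3)
        M=np.array(c['mount']); P=P@M[:3,:3].T+M[:3,3]
        P=R.from_quat(o['tcp_rot']).apply(P)+np.array(o['position'])
    else:
        P=np.dstack([x*d,y*d,d]).reshape(-1,3)
        Rm=R.from_rotvec(np.array(c['rvec']).ravel()).as_matrix()
        P=(P-np.array(c['tvec']).ravel())@Rm
    P=P.reshape(384,512,3); P[d<=0]=np.nan
    return P
E
python3 - <<'E'
from h import *
o=get_obs(); print({k:np.round(v,3) for k,v in o.items()}); print(R.from_quat(o['tcp_rot']).as_matrix().round(2))
ims=[]
for c in ['scene','top']:
    o,im,d=shot(c); P=pts(c,d); ims.append(im); np.save(c+'.npy',P)
    for q in ['machine','tray_mid','index_ring','tote','mug','tape','stapler','carton1_mid']:
        for r in regions_of(c,q)[:7]:
            m=r['region']; print(c,q,round(r['conf'],2),np.round(r['rect']),np.nanmedian(P[m],0).round(),np.nanpercentile(P[m],98,axis=0).round())
cv2.imwrite('pics/a.png',ims[0][:,:,::-1]);cv2.imwrite('pics/b.png',ims[1][:,:,::-1])
E
```

```text
pics
{'time': np.float64(0.0), 'joint_pos': array([ 1.252,  0.418, -0.01 ,  1.614,  0.005,  1.111, -0.053]), 'joint_velocities': array([-0.002,  0.001,  0.001,  0.   ,  0.001,  0.002, -0.   ]), 'effort': array([ 2.0000e-03, -8.6444e+01,  6.7900e-01, -4.3489e+01,  1.9000e-02,
        8.0000e-03, -0.0000e+00]), 'position': array([ 171.285, -600.719,  249.671]), 'tcp_rot': array([ 0.99 ,  0.138, -0.   , -0.001]), 'ft_force': array([0.02 , 0.127, 0.698]), 'torque': array([-0.02 , -0.032,  0.012]), 'grip_force': np.float64(0.0), 'opening': np.float64(1.003)}
[[ 0.96  0.27 -0.  ]
 [ 0.27 -0.96  0.  ]
 [-0.   -0.   -1.  ]]
scene machine 0.74 [200. 118. 117.  95.] [ 490. -308.   10.] [ 641. -165.   68.]
scene tray_mid 0.74 [262. 207.  83. 118.] [570. 104.  53.] [624. 264. 123.]
scene tray_mid 0.45 [180. 264. 245. 237.] [882. 202. 231.] [1016.  393.  241.]
scene index_ring 0.54 [282. 241.  34.  42.] [603. 212.  94.] [631. 248.  99.]
scene index_ring 0.46 [229. 152.   4.  15.] [556. -57. 132.] [564. -46. 142.]
scene tote 0.87 [200. 118. 118.  97.] [ 490. -308.   10.] [ 640. -165.   68.]
scene 
[... 397 characters left out ...]
 777. -103.   45.] [795. -56.  50.]
scene carton1_mid 0.44 [363. 323.  43.  41.] [575. 477.  47.] [614. 517.  52.]
top machine 0.92 [225. 121. 187. 206.] [847. 159. 192.] [1009.  377.  241.]
top tray_mid 0.9 [248. 181. 133.  89.] [588. 103.  51.] [731. 261. 107.]
top tote 0.94 [388. 232. 101. 113.] [ 495. -305.    6.] [ 635. -170.   67.]
top tote 0.15 [209. 186.  36.  30.] [594. 205.  94.] [629. 247.  99.]
top mug 0.95 [112. 255.  42.  30.] [407. 480.  41.] [443. 507.  93.]
top tape 0.63 [114. 196.  36.  34.] [568. 475.  46.] [611. 518.  53.]
top stapler 0.7 [324. 136.  43.  23.] [ 764. -115.   42.] [789. -55.  50.]
top carton1_mid 0.59 [220. 168.  36.  23.] [659. 172.  94.] [680. 217.  99.]
```

View pics/a.png

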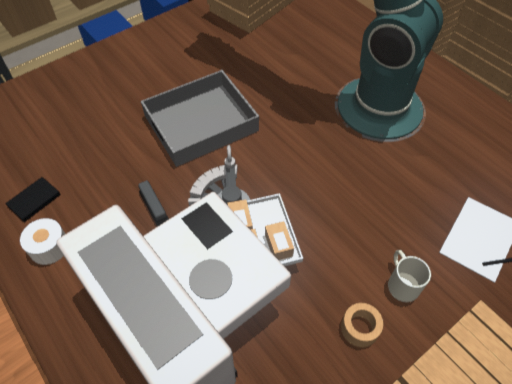

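View pics/b.png

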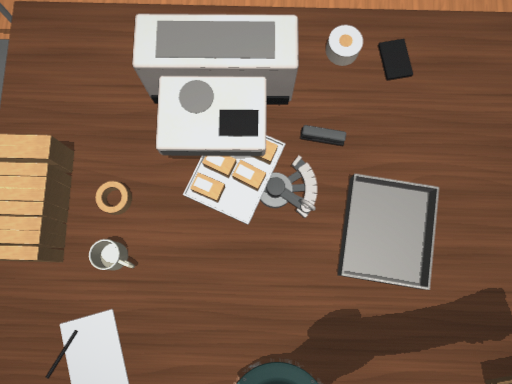

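The scene picture shows the tote (200,118) and the ring on its post (230,155). The top picture shows the tray with 4 or more cartons (235,175), pivot (275,188), lever and ring (305,203), stapler (323,135) and tote (390,232). Next I fit the machine frame.

Run:
```python
from h import *
P=np.load('top.npy')
def rect(m): 
    r=cv2.minAreaRect(P[m][:,:2].astype(np.float32)); return r
z=P[...,2]
m=(z>229)&(z<245)&(P[...,0]>700)&(P[...,1]<420)&(P[...,1]>-100)
m=cv2.erode(m.astype(np.uint8),np.ones((2,2)))>0
b=rect(m); print('body',b)
m=(z>184)&(z<196)&(P[...,0]>600)&(P[...,0]<880); print('hood',rect(m))
rect_pts=cv2.boxPoints(b); print(rect_pts.round())
S=np.load('scene.npy')
for Q,n in((P,'top'),(S,'scene')):
    zz=Q[...,2]; k=(zz>98)&(zz<150)&(abs(Q[...,0]-570)<50)&(abs(Q[...,1]+40)<60)
    print(n,'ring',k.sum(),np.nanmean(Q[k],0).round(), Q[k].round()[:14].tolist())
    k=(abs(zz-48)<5)&(np.hypot(Q[...,0]-610,Q[...,1]-20)<160)&(Q[...,1]<0)
    p=Q[k][:,:2]; print('plate',len(p))
    print(np.nanpercentile(p,[0,2,50,98,100],axis=0).round())
# tote
m=(z>58)&(z<72)&(P[...,1]<-150)&(P[...,0]<700)
print('tote',rect(m))
# cartons
m=((z>85)&(z<102)&(P[...,1]>20)&(P[...,0]>500)&(P[...,0]<760)).astype(np.uint8)
n,l,s,c=cv2.connectedComponentsWithStats(m)
for i in range(1,n):
    if s[i,4]>30: print('carton',rect(l==i),s[i,4])
for n_,x in (('stapler',[764,-115]),('mug',[407,480]),('tape',[568,475])): pass
```

```text
body ((944.8405151367188, 184.54583740234375), (145.46810913085938, 413.40277099609375), 0.9337720274925232)
hood ((773.3560180664062, 183.20819091796875), (204.5132293701172, 413.4866638183594), 1.1132781505584717)
[[ 869.  390.]
 [ 875.  -23.]
 [1021.  -21.]
 [1014.  392.]]
top ring 93 [548. -61. 124.] [[563.0, -45.0, 123.0], [562.0, -47.0, 130.0], [562.0, -50.0, 129.0], [561.0, -43.0, 117.0], [559.0, -45.0, 129.0], [559.0, -47.0, 131.0], [558.0, -50.0, 133.0], [558.0, -52.0, 133.0], [558.0, -55.0, 135.0], [559.0, -58.0, 132.0], [558.0, -43.0, 120.0], [556.0, -45.0, 129.0], [556.0, -47.0, 132.0], [556.0, -50.0, 131.0]]
plate 479
[[526. -95.]
 [534. -92.]
 [623. -70.]
 [692. -33.]
 [729.  -4.]]
scene ring 60 [555. -56. 131.] [[548.0, -74.0, 140.0], [546.0, -71.0, 141.0], [542.0, -73.0, 137.0], [548.0, -73.0, 137.0], [548.0, -69.0, 140.0], [547.0, -65.0, 144.0], [542.0, -68.0, 137.0], [550.0, -70.0, 136.0], [550.0, -65.0, 142.0], [547.0, -65.0, 139.0], [544.0, -65.0, 137.0], [553.0, -66.0, 139.0], [551.0, -65.0, 138.0], [550.0, -62.0, 140.0]]
plate 504
[[ 525. -100.]
 [ 538.  -95.]
 [ 624.  -71.]
 [ 695.  -37.]
 [ 701.  -32.]]
tote ((362.38812255859375, -336.5064392089844), (627.4388427734375, 331.9334411621094), 18.275630950927734)
carton ((700.5326538085938, 43.065940856933594), (35.34149169921875, 51.63194274902344), 66.10147094726562) 190
carton ((674.2141723632812, 612.2001953125), (18.93136978149414, 63.89142990112305), 75.72053527832031) 71
carton ((665.849609375, 177.6676025390625), (81.797119140625, 50.09261703491211), 68.53543090820312) 433
carton ((633.7149658203125, 94.36901092529297), (79.65142059326172, 51.30031967163086), 63.75847625732422) 548
carton ((566.045166015625, 611.6524047851562), (131.76040649414062, 4.5278825759887695), 0.11159966886043549) 127
carton ((597.0355834960938, 206.12216186523438), (80.29621124267578, 50.65488815307617), 68.39088439941406) 552
```

```bash
A='x'; python3 -m handwheel '[[[0.0362,-0.0298,0],0],[[0.0362,-0.0298,0],0],[[0.0362,-0.0298,0],0],[[0.0362,-0.0298,0],0],[[0.0362,-0.0298,0],0],[[0.0362,-0.0298,0],0],[[0.0362,-0.0298,0],0],[[0.0362,-0.0298,0],0],[[0.0362,-0.0298,0],0],[[0.0362,-0.0298,0],0]]' 0.5 60
python3 -m handwheel '[[[0.0362,-0.0298,0],0],[[0.0362,-0.0298,0],0],[[0.0362,-0.0298,0],0],[[0.0362,-0.0298,0],0],[[0,0,0],-8],[[0,0,0],-8],[[0,0,0],-8],[[0,0,0],-8],[[0,0,0],-8],[[0,0,0],0]]'
cat >> h.py <<'E'
def yaw(o): # angle of tool x axis, deg, world
    x=R.from_quat(o['tcp_rot']).as_matrix(); return np.degrees(np.arctan2(x[1,0],x[0,0]))
def to_tool(o,dw):
    return (R.from_quat(o['tcp_rot']).inv().apply(dw)/1000).round(4)
E
python3 - <<'E'
from h import *
o,im,d=shot('wrist','pics/c.png'); print(o['position'],yaw(o),o['joint_pos'],o['time']); print(np.round(camera_info('wrist')['mount'],2))
P=pts('wrist',d,o); np.save('w.npy',P); z=P[...,2]
k=(z>118)&(z<150)&(abs(P[...,0]-547)<50)&(abs(P[...,1]+63)<50); print(k.sum(),np.nanmean(P[k],0), np.linalg.svd(P[k][:,:2]-P[k][:,:2].mean(0),full_matrices=0)[2])
print(cv2.minAreaRect(P[k][:,:2].astype(np.float32)))
T=np.load('top.npy'); z=T[...,2]
k=(abs(z-190)<5)&(T[...,0]<860)&(T[...,0]>620); print('hood y edge',np.percentile(T[k],[1,99],axis=0).round())
r=regions_of('top','tote')
shot('top'); r=regions_of('top','tote')[0]['region']; k=r&(z>55); print('tote',cv2.minAreaRect(T[k][:,:2].astype(np.float32)))
r=regions_of('top','tray_mid')[0]['region']; k=r&(z>55)&(z<66)
k=(abs(z-49)<3)&r&(T[...,1]>20);print('tray',cv2.minAreaRect(T[k][:,:2].astype(np.float32)))
E
```

```text
time: 1.9
position: [438.6, -213.5, 250.6]
tcp_rot: [0.99, 0.138, 0.0, 0.0]
ft_force: [0.4, -0.6, -1.0]
opening: 0.503
grip_force: 0.0
time: 2.9
position: [544.4, -60.9, 250.3]
tcp_rot: [0.883, 0.47, 0.0, -0.0]
ft_force: [-0.2, 0.6, -0.3]
opening: 0.5
grip_force: 0.0
[544.35325161 -60.9399823  250.28189985] 56.06152757132835 [ 0.47960634  0.31947544 -0.51514607  1.79393445  0.1767173   1.07399639
 -0.69083217] 2.9
[[   0.     -0.96   -0.28   70.42]
 [   1.      0.      0.     -0.69]
 [  -0.     -0.28    0.96 -123.04]
 [   0.      0.      0.      1.  ]]
549 [550.58188391 -60.3660306  133.65187796] [[-0.55975738 -0.82865655]
 [ 0.82865655 -0.55975738]]
((548.8921508789062, -63.28582000732422), (42.29825973510742, 9.428882598876953), 56.135292053222656)
hood y edge [[674.  57. 186.]
 [858. 328. 195.]]
tote ((488.24224853515625, -331.33599853515625), (161.23703002929688, 280.9102478027344), 82.39823913574219)
tray ((645.7544555664062, 119.98715209960938), (227.11842346191406, 247.00689697265625), 66.8922119140625)
```

View pics/c.png

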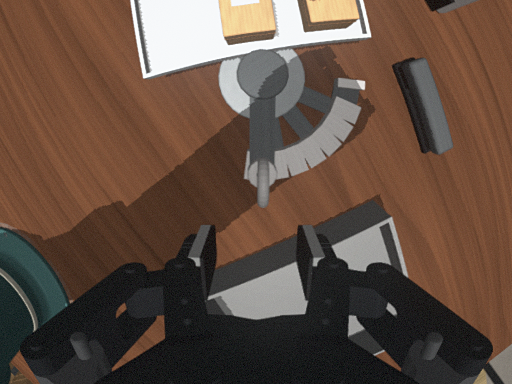

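The wrist picture shows the ring edge-on at (263,185) with its plane along the tool x axis, so the gripper only needs a 5 mm shift. The plate arc and the second notch show at (350,90).

```bash
python3 -m handwheel '[[[0.0004,0.0045,0.03],0],[[0,0,0.04],0],[[0,0,0.04],0],[[0,0,0.021],0],[[0,0,0],0],[[0,0,0],0]]' 0.5 70
python3 -m handwheel '[[[0,0,0],0],[[0,0,0],0],[[0,0,0],0],[[0,0,0],0],[[0,0,0],0],[[0,0,0],0],[[0,0,0],0]]' 0 70
python3 -m handwheel '[[[0,0,-0.006],0],[[0,0,-0.006],0],[[0,0,-0.006],0],[[0,0,0],0],[[0,0,0],0]]'
```

```text
time: 3.75
position: [548.7, -62.8, 120.0]
tcp_rot: [0.883, 0.469, 0.0, -0.0]
ft_force: [-0.1, -0.7, 1.4]
opening: 0.505
grip_force: 0.0
time: 4.45
position: [549.2, -63.3, 120.7]
tcp_rot: [0.883, 0.469, 0.001, 0.001]
ft_force: [-0.3, 0.1, 7.8]
opening: 0.107
grip_force: 68.1
time: 4.95
position: [548.6, -63.1, 137.4]
tcp_rot: [0.883, 0.469, 0.0, 0.0]
ft_force: [7.7, 0.9, -12.1]
opening: 0.104
grip_force: 68.1
```

```bash
python3 -m handwheel '[[[0.00024,0.00698,0],-4],[[0.00024,0.00698,0],-4],[[0.00024,0.00698,0],-4],[[0.00024,0.00698,0],-4],[[0.00024,0.00698,0],-4],[[0.00024,0.00698,0],-4],[[0.00024,0.00698,0],-4],[[0.00024,0.00698,0],-4],[[0.00024,0.00698,0],-4],[[0.00024,0.00698,0],-4]]'
python3 -c "
from h import *
o=get_obs();print(o['ft_force'],o['torque'],yaw(o),o['joint_pos'])"
```

```text
time: 5.95
position: [614.3, -80.1, 136.6]
tcp_rot: [0.669, 0.743, -0.001, -0.001]
ft_force: [0.7, -0.3, -11.3]
opening: 0.108
grip_force: 68.7
[  0.69675482  -0.26689595 -11.25972644] [ 0.03496785 -0.42922116 -0.49648847] 96.02924675798603 [ 0.52066057  0.60771661 -0.60328778  1.70471101  0.40683356  0.9590289
 -0.13200097]
```

```bash
python3 -m handwheel '[[[0.00024,0.00698,0],-4],[[0.00024,0.00698,0],-4],[[0.00024,0.00698,0],-4],[[0.00024,0.00698,0],-4],[[0.00024,0.00698,0],-4],[[0.00024,0.00698,0],-4],[[0.00024,0.00698,0],-4],[[0.00024,0.00698,0],-4],[[0.00024,0.00698,0],-4],[[0.00024,0.00698,0],-4]]'
python3 -m handwheel '[[[0,0.0003,0],-0.2],[[0,0,0],0],[[0,0,0],0]]'
python3 -c "
from h import *
o=get_obs();print(o['ft_force'],o['torque'],yaw(o),o['joint_pos'])"
```

```text
time: 6.95
position: [675.9, -50.8, 136.4]
tcp_rot: [0.374, 0.927, -0.001, -0.001]
ft_force: [0.8, -2.6, -11.7]
opening: 0.107
grip_force: 68.4
time: 7.25
position: [676.3, -50.2, 136.7]
tcp_rot: [0.374, 0.927, -0.0, -0.0]
ft_force: [6.1, -0.6, -11.6]
opening: 0.106
grip_force: 68.7
[  6.09870746  -0.63357147 -11.58386136] [-0.20091679 -1.15393658 -0.09601003] 136.07341767504963 [ 0.51407467  0.7449169  -0.73684743  1.54028831  0.54582593  1.07137874
  0.44663313]
```

```bash
python3 -m handwheel '[[[0,0,0.005],0],[[0,0,0.005],0],[[0,0,0.006],0],[[0,0,0],0],[[0,0,0],0]]'
python3 -m handwheel '[[[0,0,0],0],[[0,0,0],0],[[0,0,0],0],[[0,0,0],0],[[0,0,0],0]]' 0.5
python3 -m handwheel '[[[0,0,-0.04],0],[[0,0,-0.05],0],[[0,0,-0.05],0],[[0,0,-0.05],0],[[0,0,-0.02],0],[[0,0,0],0]]' 1
python3 - <<'E'
from h import *
o,im,d=shot('wrist'); P=pts('wrist',d,o);z=P[...,2]
k=(z>112)&(z<160)&(abs(P[...,0]-676)<45)&(abs(P[...,1]+50)<45); print(o['position'],k.sum(),np.nanmean(P[k],0),np.nanpercentile(z[k],[50,90,98]))
print(cv2.minAreaRect(P[k][:,:2].astype(np.float32)))
o,im,d=shot('top','pics/d.png');T=pts('top',d);np.save('top.npy',T); z=T[...,2]
k=(z>110)&(z<160)&(abs(T[...,0]-676)<45)&(abs(T[...,1]+50)<45); print(k.sum(),np.nanmax(z[k]) if k.any() else 0)
for r in regions_of('top','tote')[:2]: k=r['region']&(z>57);print('tote',r['conf'],np.nanpercentile(T[k],[2,98],axis=0).round(), cv2.minAreaRect(T[k][:,:2].astype(np.float32)))
m=((z>85)&(z<102)&(T[...,1]<300)&(T[...,0]>300)&(T[...,0]<660)).astype(np.uint8)
n,l,s,c=cv2.connectedComponentsWithStats(m)
for i in range(1,n):
    if s[i,4]>60: print('carton',cv2.minAreaRect(T[l==i][:,:2].astype(np.float32)),s[i,4])
E
```

```text
time: 7.75
position: [676.6, -49.9, 121.1]
tcp_rot: [0.374, 0.928, -0.0, 0.0]
ft_force: [5.4, -3.4, -8.2]
opening: 0.107
grip_force: 69.1
time: 8.25
position: [676.4, -49.5, 121.3]
tcp_rot: [0.374, 0.928, 0.0, -0.0]
ft_force: [-0.6, -0.2, -0.4]
opening: 0.499
grip_force: 0.0
time: 8.85
position: [677.3, -49.2, 335.0]
tcp_rot: [0.374, 0.928, 0.001, 0.002]
ft_force: [1.1, -0.4, -1.2]
opening: 1.0
grip_force: 0.0
[677.32861898 -49.18328217 335.02752503] 289 [674.60092961 -48.07954652 133.3595753 ] [134.75099944 138.13953371 139.06354113]
((676.272216796875, -49.68639373779297), (8.11050796508789, 43.09437561035156), 46.08686065673828)
66 143.1959068135071
tote 0.73 [[ 366. -424.   58.]
 [ 621.  -73.  662.]] ((474.92327880859375, -259.03424072265625), (144.31198120117188, 430.316650390625), 31.031166076660156)
tote 0.63 [[370. 406.  59.]
 [445. 507.  94.]] ((408.810546875, 457.37225341796875), (77.59599304199219, 102.23362731933594), 7.486168384552002)
carton ((580.23779296875, 130.94598388671875), (51.00217819213867, 79.84407043457031), 56.75045394897461) 557
carton ((536.7290649414062, 61.0775032043457), (50.10096740722656, 80.99051666259766), 54.06981658935547) 567
carton ((506.627197265625, 182.27313232421875), (50.79246520996094, 79.83997344970703), 56.686283111572266) 571
carton ((461.66754150390625, 108.68429565429688), (50.07067108154297, 80.26422119140625), 56.28620910644531) 579
carton ((421.02679443359375, 44.08542251586914), (50.13323211669922, 79.50076293945312), 57.565528869628906) 584
```

View pics/d.png

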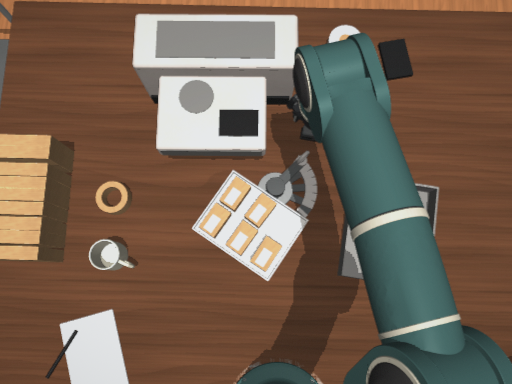

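The top picture shows the tray locked out with 5 cartons at (235,194), (259,209), (214,220), (241,237) and (266,253). The ring reads seated, with its top at 139 mm. I go to the carton at world (537,61).

```bash
python3 -m handwheel '[[[0.0444,-0.0045,0],0],[[0.0444,-0.0045,0],0],[[0.0444,-0.0045,0],0],[[0.0444,-0.0045,0],0],[[0,0,0.045],-5.3],[[0,0,0.045],-5.4],[[0,0,0.045],0],[[0,0,0],0]]' 0.8
cat >> h.py <<'E'
def plan(target,xyaw,o=None,name=''):
    o=o or get_obs(); t=to_tool(o,np.array(target)-o['position'])
    n=int(np.ceil(np.hypot(t[0],t[1])/0.047)); turn=-((xyaw-yaw(o)+90)%180-90)
    print(name,'pos',np.round(o['position'],1),'yaw',round(yaw(o),1),'t',o['time'],'grip',round(o['opening'],3),'| lateral',t[:2],'n',n,(t[:2]/max(n,1)).round(4),'| down',t[2],'| turn',round(turn,1))
def tops(P,lo,hi,x0,x1,y0,y1,amin=60):
    z=P[...,2]; m=((z>lo)&(z<hi)&(P[...,0]>x0)&(P[...,0]<x1)&(P[...,1]>y0)&(P[...,1]<y1)).astype(np.uint8)
    n,l,s,c=cv2.connectedComponentsWithStats(m); out=[]
    for i in range(1,n):
        if s[i,4]>amin:
            (cx,cy),(w,h),a=cv2.minAreaRect(P[l==i][:,:2].astype(np.float32)); out.append((round(cx,1),round(cy,1),round(w),round(h),round(a if h>w else a+90,1),s[i,4]))  # a = short-side angle
    return out
def tote(P,reg):
    k=reg&(P[...,2]>58)&(P[...,2]<72); p=P[k][:,:2].astype(np.float32)
    c,(w,h),a=cv2.minAreaRect(p); return np.round(c,1),round(w),round(h),round((a if w>h else a+90)%180,1)
E
python3 - <<'E'
from h import *
o,im,d=shot('wrist'); P=pts('wrist',d,o); print(tops(P,88,99,380,640,-20,240,150))
o,im,d=shot('top'); T=pts('top',d)
for r in regions_of('top','tote')[:1]: print(r['conf'],tote(T,r['region']))
plan((537,61,86),146.7)
E
```

```text
time: 9.8
position: [532.9, 59.8, 191.1]
tcp_rot: [0.285, 0.958, -0.001, -0.004]
ft_force: [-0.4, -1.0, 0.6]
opening: 0.797
grip_force: 0.0
[(460.6, 107.1, 50, 80, 56.5, np.int32(7012)), (505.5, 180.3, 51, 80, 56.3, np.int32(6036)), (420.4, 42.3, 51, 80, 58.0, np.int32(6143)), (536.2, 59.5, 50, 81, 54.5, np.int32(6025)), (579.7, 128.8, 50, 81, 57.5, np.int32(5113))]
0.67 (array([ 493.9, -293.5]), 237, 281, 171.8)
 pos [536.6  61.  197.8] yaw 146.8 t 9.95 grip 0.804 | lateral [-0.0003  0.0001] n 1 [-0.0003  0.0001] | down 0.1118 | turn 0.1
```

```bash
python3 -m handwheel '[[[0,0,0.045],0],[[0,0,0.045],0],[[0,0,0.022],0],[[0,0,0],0],[[0,0,0],0]]' 0.8
python3 -m handwheel '[[[0,0,0],0],[[0,0,0],0],[[0,0,0],0],[[0,0,0],0],[[0,0,0],0]]' 0 40
python3 -m handwheel '[[[0,0,-0.02],0],[[0,0,-0.04],0],[[0,0,-0.045],0],[[0,0,0],0]]'
python3 - <<'E'
from h import *
c=np.array([493.9,-293.5]);a=np.radians(-8.2);ex=np.array([np.cos(a),np.sin(a)]);ey=np.array([-ex[1],ex[0]])
for i in (-84,0,84):
    for j in (-54,54): print(i,j,(c+i*ex+j*ey).round(1))
t=c+84*ex+54*ey
plan((*t,43),81.8)
E
```

```text
time: 10.45
position: [537.3, 60.9, 86.4]
tcp_rot: [0.286, 0.958, 0.0, 0.001]
ft_force: [-0.2, -0.0, -0.7]
opening: 0.801
grip_force: 0.0
time: 10.95
position: [537.3, 60.5, 86.7]
tcp_rot: [0.286, 0.958, 0.0, 0.002]
ft_force: [-4.2, -2.0, 17.8]
opening: 0.581
grip_force: 38.5
time: 11.35
position: [538.4, 61.3, 195.6]
tcp_rot: [0.286, 0.958, 0.001, 0.004]
ft_force: [1.3, 0.1, -1.7]
opening: 0.579
grip_force: 42.8
-84 -54 [ 403.1 -335. ]
-84 54 [ 418.5 -228.1]
0 -54 [ 486.2 -346.9]
0 54 [ 501.6 -240.1]
84 -54 [ 569.3 -358.9]
84 54 [ 584.7 -252. ]
 pos [538.4  61.3 195.6] yaw 146.8 t 11.35 grip 0.579 | lateral [-0.2092 -0.2376] n 7 [-0.0299 -0.0339] | down 0.153 | turn 65.0
```

```bash
python3 -m handwheel '[[[-0.0299,-0.0339,0],0],[[-0.0299,-0.0339,0],0],[[-0.0299,-0.0339,0],0],[[-0.0299,-0.0339,0],0],[[-0.0299,-0.0339,0],0],[[-0.0299,-0.0339,0],0],[[-0.0299,-0.0339,0],0],[[0,0,0],8.1],[[0,0,0],8.1],[[0,0,0],8.1]]'
python3 -m handwheel '[[[0,0,0],8.1],[[0,0,0],8.1],[[0,0,0],8.1],[[0,0,0],8.2],[[0,0,0],8.2],[[0,0,0],0],[[0,0,0],0]]'
cat >> h.py <<'E'
def look_tote():
    o,im,d=shot('top'); T=pts('top',d); r=regions_of('top','tote')
    ow,im,dw=shot('wrist'); W=pts('wrist',dw,ow); rw=regions_of('wrist','tote')
    for n,P,rr in(('top',T,r),('wrist',W,rw)):
        for q in rr[:1]:
            print(n,round(q['conf'],2),tote(P,q['region']))
            print('  in tote',tops(P,40,56,350,640,-430,-150,80))
E
python3 - <<'E'
from h import *
look_tote(); plan((584.7,-252,43),81.8)
E
```

```text
time: 12.35
position: [581.3, -253.0, 190.1]
tcp_rot: [0.484, 0.875, 0.0, 0.0]
ft_force: [0.0, 0.3, -1.6]
opening: 0.577
grip_force: 42.6
time: 13.05
position: [581.4, -252.6, 189.9]
tcp_rot: [0.754, 0.657, 0.0, 0.0]
ft_force: [0.7, 0.2, -1.8]
opening: 0.577
grip_force: 42.6
top 0.87 (array([ 496.5, -276.7]), 202, 282, 172.2)
  in tote []
wrist 0.73 (array([ 492.6, -295.2]), 235, 282, 172.2)
  in tote [(362.1, -256.6, 181, 3, 172.3, np.int32(1240)), (637.5, -235.4, 42, 1, 173.7, np.int32(121))]
 pos [ 581.2 -252.8  189.3] yaw 81.9 t 13.25 grip 0.58 | lateral [0.0012 0.0033] n 1 [0.0012 0.0033] | down 0.1463 | turn 0.1
```

```bash
python3 -m handwheel '[[[0.001,0.002,0.045],0],[[0,0,0.045],0],[[0,0,0.035],0],[[0,0,0.014],0],[[0,0,0.006],0],[[0,0,0],0]]'
python3 -m handwheel '[[[0,0,0],0],[[0,0,0],0],[[0,0,0],0],[[0,0,0],0]]' 0.72
python3 -m handwheel '[[[0,0,-0.035],0],[[0,0,-0.045],0],[[0,0,-0.045],0],[[0,0,-0.035],0],[[0,0,0],0]]'
python3 - <<'E'
from h import *
look_tote(); plan((580,130,86),146.7,name='pick')
E
```

```text
time: 13.85
position: [583.9, -252.0, 44.9]
tcp_rot: [0.756, 0.655, 0.0, 0.0]
ft_force: [1.1, -0.3, -1.3]
opening: 0.579
grip_force: 42.6
time: 14.25
position: [583.6, -252.1, 44.9]
tcp_rot: [0.756, 0.655, 0.0, 0.0]
ft_force: [-0.0, 0.3, -0.1]
opening: 0.72
grip_force: 0.0
time: 14.75
position: [585.4, -252.4, 209.7]
tcp_rot: [0.756, 0.655, 0.001, 0.003]
ft_force: [0.3, 0.2, -0.2]
opening: 0.718
grip_force: 0.0
top 0.9 (array([ 496.4, -275.2]), 198, 281, 172.1)
  in tote [(584.0, -249.1, 80, 51, 170.6, np.int32(503))]
wrist 0.75 (array([ 493.2, -294.4]), 233, 282, 172.2)
  in tote [(361.9, -257.8, 184, 3, 172.4, np.int32(1136)), (603.5, -347.0, 249, 112, 140.3, np.int32(1257)), (583.8, -251.9, 81, 49, 169.6, np.int32(4083))]
pick pos [ 582.9 -251.9  203.2] yaw 81.8 t 14.95 grip 0.717 | lateral [ 0.3775 -0.057 ] n 9 [ 0.0419 -0.0063] | down 0.1174 | turn -64.9
```

```bash
python3 -m handwheel '[[[0.0419,-0.0063,0],0],[[0.0419,-0.0063,0],0],[[0.0419,-0.0063,0],0],[[0.0419,-0.0063,0],0],[[0.0419,-0.0063,0],0],[[0.0419,-0.0063,0],0],[[0.0419,-0.0063,0],0],[[0.0419,-0.0063,0],0],[[0.0419,-0.0063,0],0]]' 0.8
python3 -m handwheel '[[[0,0,0],-8.1],[[0,0,0],-8.1],[[0,0,0],-8.1],[[0,0,0],-8.1],[[0,0,0],-8.1],[[0,0,0],-8.1],[[0,0,0],-8.1],[[0,0,0],-8.2],[[0,0,0],0],[[0,0,0],0]]'
python3 - <<'E'
from h import *
o,im,d=shot('wrist'); P=pts('wrist',d,o); print(tops(P,88,99,380,640,-20,240,150))
plan((579.9,129.9,86.5),146.7,name='pick')
E
```

```text
time: 15.85
position: [580.2, 130.9, 203.1]
tcp_rot: [0.756, 0.655, -0.001, -0.001]
ft_force: [0.7, -0.8, -0.2]
opening: 0.801
grip_force: 0.0
time: 16.85
position: [580.7, 129.3, 203.4]
tcp_rot: [0.289, 0.957, -0.0, -0.001]
ft_force: [0.0, -0.7, 0.1]
opening: 0.797
grip_force: 0.0
[(505.9, 180.4, 50, 80, 56.8, np.int32(6373)), (460.6, 107.5, 51, 80, 56.3, np.int32(5520)), (420.7, 42.1, 52, 81, 58.6, np.int32(4006)), (579.3, 129.2, 50, 80, 57.1, np.int32(5543))]
pick pos [580.7 129.4 203.7] yaw 146.5 t 16.9 grip 0.797 | lateral [0.0009 0.    ] n 1 [0.0009 0.    ] | down 0.1172 | turn -0.2
```

```bash
python3 -m handwheel '[[[0.0009,0,0.045],0],[[0,0,0.045],0],[[0,0,0.027],0],[[0,0,0],0],[[0,0,0],0]]' 0.8
python3 -m handwheel '[[[0,0,0],0],[[0,0,0],0],[[0,0,0],0],[[0,0,0],0],[[0,0,0],0]]' 0 40
python3 -m handwheel '[[[0,0,-0.02],0],[[0,0,-0.045],0],[[0,0,-0.05],0],[[0,0,0],0]]'
python3 -c "
from h import *
plan((569,-359.4,43),82.1)"
```

```text
time: 17.4
position: [580.3, 130.4, 88.0]
tcp_rot: [0.287, 0.958, 0.0, -0.0]
ft_force: [0.7, 0.1, 0.2]
opening: 0.803
grip_force: 0.0
time: 17.9
position: [581.2, 130.2, 89.3]
tcp_rot: [0.287, 0.958, 0.001, 0.001]
ft_force: [-0.9, -0.0, 6.7]
opening: 0.58
grip_force: 41.3
time: 18.3
position: [582.6, 131.3, 209.7]
tcp_rot: [0.287, 0.958, 0.002, 0.004]
ft_force: [-0.1, 0.5, -2.0]
opening: 0.576
grip_force: 42.8
 pos [582.6 131.3 209.7] yaw 146.7 t 18.3 grip 0.576 | lateral [-0.2569 -0.4187] n 11 [-0.0234 -0.0381] | down 0.1658 | turn 64.6
```

```bash
python3 -m handwheel '[[[-0.0234,-0.0381,0],0],[[-0.0234,-0.0381,0],0],[[-0.0234,-0.0381,0],0],[[-0.0234,-0.0381,0],0],[[-0.0234,-0.0381,0],0],[[-0.0234,-0.0381,0],0],[[-0.0234,-0.0381,0],0],[[-0.0234,-0.0381,0],0],[[-0.0234,-0.0381,0],0],[[-0.0234,-0.0381,0],0]]'
python3 -m handwheel '[[[-0.0234,-0.0381,0],0],[[0,0,0],8.1],[[0,0,0],8.1],[[0,0,0],8.1],[[0,0,0],8.1],[[0,0,0],8.1],[[0,0,0],8.1],[[0,0,0],8],[[0,0,0],8],[[0,0,0],0]]'
python3 - <<'E'
from h import *
look_tote(); plan((569,-359.4,46),82.1)
E
```

```text
time: 19.3
position: [566.4, -319.2, 203.4]
tcp_rot: [0.287, 0.958, -0.0, 0.001]
ft_force: [1.4, 0.1, -1.2]
opening: 0.577
grip_force: 42.7
time: 20.3
position: [565.6, -361.6, 203.4]
tcp_rot: [0.755, 0.656, 0.0, 0.001]
ft_force: [-0.7, -0.5, -0.9]
opening: 0.573
grip_force: 42.8
top 0.8 (array([ 493.9, -294.1]), 237, 282, 172.2)
  in tote [(584.2, -249.8, 82, 52, 170.4, np.int32(541)), (451.3, -401.0, 5, 204, 82.4, np.int32(152))]
wrist 0.85 (array([ 492.4, -294.9]), 235, 283, 172.4)
  in tote [(461.8, -206.5, 324, 151, 116.3, np.int32(2594)), (583.4, -251.7, 80, 51, 169.6, np.int32(4489)), (629.4, -292.9, 150, 2, 172.3, np.int32(431)), (421.0, -398.7, 2, 143, 82.2, np.int32(707))]
 pos [ 565.4 -361.7  202.6] yaw 82.3 t 20.5 grip 0.576 | lateral [0.0028 0.0032] n 1 [0.0028 0.0032] | down 0.1566 | turn 0.2
```

```bash
python3 -m handwheel '[[[0.0028,0.0032,0.045],0],[[0,0,0.045],0],[[0,0,0.045],0],[[0,0,0.015],0],[[0,0,0.006],0],[[0,0,0],0]]'
python3 -m handwheel '[[[0,0,0],0],[[0,0,0],0],[[0,0,0],0],[[0,0,0],0]]' 0.72
python3 -m handwheel '[[[0,0,-0.035],0],[[0,0,-0.045],0],[[0,0,-0.045],0],[[0,0,-0.035],0],[[0,0,0],0]]'
python3 - <<'E'
from h import *
look_tote(); plan((506.2,181,86.5),146.7,name='pick')
E
```

```text
time: 21.1
position: [569.5, -359.5, 47.5]
tcp_rot: [0.754, 0.657, 0.0, 0.0]
ft_force: [0.2, -0.7, -0.4]
opening: 0.574
grip_force: 42.8
time: 21.5
position: [569.2, -359.6, 46.9]
tcp_rot: [0.754, 0.657, 0.0, 0.0]
ft_force: [-0.2, 0.7, -0.3]
opening: 0.722
grip_force: 0.0
time: 22.0
position: [570.9, -360.0, 211.9]
tcp_rot: [0.754, 0.657, 0.001, 0.004]
ft_force: [0.2, -0.5, -0.3]
opening: 0.717
grip_force: 0.0
top 0.64 (array([ 493.7, -293.6]), 236, 281, 172.4)
  in tote [(625.2, -328.0, 203, 36, 161.8, np.int32(121)), (584.3, -250.2, 82, 52, 169.9, np.int32(534)), (570.0, -357.2, 81, 51, 172.1, np.int32(538)), (446.8, -400.6, 6, 195, 81.9, np.int32(144))]
wrist 0.95 (array([ 492.6, -295.1]), 235, 283, 172.2)
  in tote [(461.3, -206.7, 324, 152, 116.5, np.int32(2500)), (583.3, -252.1, 80, 51, 169.6, np.int32(4386)), (607.5, -344.9, 241, 105, 142.3, np.int32(1265)), (569.7, -359.1, 80, 49, 172.4, np.int32(4002)), (415.8, -397.9, 2, 132, 82.2, np.int32(626))]
pick pos [ 568.4 -359.3  205.1] yaw 82.1 t 22.2 grip 0.722 | lateral [ 0.5265 -0.1356] n 12 [ 0.0439 -0.0113] | down 0.1191 | turn -64.6
```

```bash
python3 -m handwheel '[[[0.0439,-0.0113,0],0],[[0.0439,-0.0113,0],0],[[0.0439,-0.0113,0],0],[[0.0439,-0.0113,0],0],[[0.0439,-0.0113,0],0],[[0.0439,-0.0113,0],0],[[0.0439,-0.0113,0],0],[[0.0439,-0.0113,0],0],[[0.0439,-0.0113,0],0],[[0.0439,-0.0113,0],0]]' 0.8
python3 -m handwheel '[[[0.0439,-0.0113,0],0],[[0.0439,-0.0113,0],0],[[0,0,0],-8.1],[[0,0,0],-8.1],[[0,0,0],-8.1],[[0,0,0],-8.1],[[0,0,0],-8.1],[[0,0,0],-8.1],[[0,0,0],-8],[[0,0,0],-8]]'
python3 -m handwheel '[[[0,0,0],0]]'
python3 - <<'E'
from h import *
o,im,d=shot('wrist'); P=pts('wrist',d,o); print(tops(P,88,99,380,640,-20,240,150))
plan((506.2,181,86.5),146.7,name='pick')
E
```

```text
time: 23.2
position: [516.2, 92.5, 205.3]
tcp_rot: [0.754, 0.657, -0.001, -0.001]
ft_force: [0.7, 0.3, -0.6]
opening: 0.797
grip_force: 0.0
time: 24.2
position: [506.4, 180.8, 205.3]
tcp_rot: [0.284, 0.959, -0.0, -0.001]
ft_force: [0.0, 0.7, 0.2]
opening: 0.801
grip_force: 0.0
time: 24.3
position: [506.4, 180.8, 205.2]
tcp_rot: [0.285, 0.958, -0.0, -0.001]
ft_force: [0.7, -1.1, -0.3]
opening: 0.8
grip_force: 0.0
[(505.8, 181.0, 50, 80, 56.6, np.int32(5438)), (460.9, 107.7, 51, 81, 56.4, np.int32(4719)), (420.5, 42.9, 52, 81, 57.4, np.int32(3544))]
pick pos [506.5 180.8 205.4] yaw 146.5 t 24.35 grip 0.799 | lateral [0.0001 0.    ] n 1 [0.0001 0.    ] | down 0.1189 | turn -0.2
```

```bash
python3 -m handwheel '[[[0,0,0.045],0],[[0,0,0.045],0],[[0,0,0.029],0],[[0,0,0],0],[[0,0,0],0]]' 0.8
python3 -m handwheel '[[[0,0,0],0],[[0,0,0],0],[[0,0,0],0],[[0,0,0],0],[[0,0,0],0]]' 0 40
python3 -m handwheel '[[[0,0,-0.02],0],[[0,0,-0.045],0],[[0,0,-0.05],0],[[0,0,0],0]]'
python3 -c "
from h import *
plan((486,-348,43),82.1)"
```

```text
time: 24.85
position: [506.8, 181.5, 87.9]
tcp_rot: [0.287, 0.958, 0.0, -0.0]
ft_force: [-0.4, 1.3, 0.9]
opening: 0.802
grip_force: 0.0
time: 25.35
position: [507.8, 181.4, 89.2]
tcp_rot: [0.287, 0.958, 0.001, 0.001]
ft_force: [-0.6, 0.7, 6.1]
opening: 0.58
grip_force: 41.3
time: 25.75
position: [509.0, 182.6, 209.0]
tcp_rot: [0.287, 0.958, 0.002, 0.004]
ft_force: [1.1, -0.2, -1.7]
opening: 0.578
grip_force: 42.8
 pos [509.  182.6 209. ] yaw 146.7 t 25.75 grip 0.578 | lateral [-0.2712 -0.457 ] n 12 [-0.0226 -0.0381] | down 0.1648 | turn 64.6
```

```bash
python3 -m handwheel '[[[-0.0226,-0.0381,0],0],[[-0.0226,-0.0381,0],0],[[-0.0226,-0.0381,0],0],[[-0.0226,-0.0381,0],0],[[-0.0226,-0.0381,0],0],[[-0.0226,-0.0381,0],0],[[-0.0226,-0.0381,0],0],[[-0.0226,-0.0381,0],0],[[-0.0226,-0.0381,0],0],[[-0.0226,-0.0381,0],0]]'
python3 -m handwheel '[[[-0.0226,-0.0381,0],0],[[-0.0226,-0.0381,0],0],[[0,0,0],8.1],[[0,0,0],8.1],[[0,0,0],8.1],[[0,0,0],8.1],[[0,0,0],8.1],[[0,0,0],8.1],[[0,0,0],8],[[0,0,0],8]]'
python3 -m handwheel '[[[0,0,0],0]]'
python3 - <<'E'
from h import *
look_tote(); plan((486,-348,46),82.1)
E
```

```text
time: 26.75
position: [486.4, -263.6, 203.4]
tcp_rot: [0.287, 0.958, -0.001, 0.001]
ft_force: [1.5, 0.1, -0.8]
opening: 0.577
grip_force: 42.7
time: 27.75
position: [482.8, -350.0, 203.4]
tcp_rot: [0.756, 0.654, 0.0, 0.001]
ft_force: [0.5, 0.4, -2.1]
opening: 0.576
grip_force: 42.7
time: 27.85
position: [482.9, -350.0, 203.4]
tcp_rot: [0.755, 0.656, -0.0, 0.001]
ft_force: [-0.5, -0.1, -1.2]
opening: 0.574
grip_force: 42.7
top 0.83 (array([ 493.9, -294. ]), 236, 281, 172.1)
  in tote [(624.6, -327.8, 203, 41, 160.6, np.int32(136)), (583.8, -249.9, 82, 51, 170.1, np.int32(534)), (570.0, -357.2, 82, 51, 171.6, np.int32(546))]
wrist 0.75 (array([ 493.2, -295.6]), 235, 282, 172.4)
  in tote [(461.0, -207.1, 323, 151, 116.5, np.int32(2501)), (583.1, -251.9, 80, 50, 169.6, np.int32(4121)), (620.9, -328.3, 226, 68, 154.3, np.int32(1731)), (569.4, -358.9, 80, 51, 171.8, np.int32(3842)), (379.6, -393.0, 2, 59, 81.9, np.int32(323))]
 pos [ 482.7 -350.   202.6] yaw 82.3 t 28.05 grip 0.581 | lateral [0.0025 0.003 ] n 1 [0.0025 0.003 ] | down 0.1566 | turn 0.2
```

```bash
python3 -m handwheel '[[[0.0025,0.003,0.045],0],[[0,0,0.045],0],[[0,0,0.045],0],[[0,0,0.015],0],[[0,0,0.006],0],[[0,0,0],0]]'
python3 -m handwheel '[[[0,0,0],0],[[0,0,0],0],[[0,0,0],0],[[0,0,0],0]]' 0.72
python3 -m handwheel '[[[0,0,-0.035],0],[[0,0,-0.045],0],[[0,0,-0.045],0],[[0,0,-0.035],0],[[0,0,0],0]]'
python3 - <<'E'
from h import *
look_tote(); plan((461.3,108,86.5),146.7,name='pick')
E
```

```text
time: 28.65
position: [486.6, -348.1, 47.2]
tcp_rot: [0.754, 0.657, 0.0, 0.0]
ft_force: [0.7, 1.1, -1.6]
opening: 0.577
grip_force: 42.7
time: 29.05
position: [486.2, -348.2, 47.0]
tcp_rot: [0.754, 0.657, 0.0, 0.0]
ft_force: [0.7, 0.0, -0.1]
opening: 0.723
grip_force: 0.0
time: 29.55
position: [487.8, -348.8, 211.4]
tcp_rot: [0.754, 0.657, 0.001, 0.003]
ft_force: [0.4, 0.3, -0.1]
opening: 0.718
grip_force: 0.0
top 0.87 (array([ 494.3, -293.4]), 236, 282, 172.2)
  in tote [(615.6, -372.9, 126, 44, 150.4, np.int32(90)), (584.1, -250.2, 82, 51, 169.8, np.int32(532)), (570.5, -357.1, 81, 51, 171.6, np.int32(545)), (486.9, -345.5, 82, 51, 171.9, np.int32(557)), (402.4, -394.6, 4, 106, 82.1, np.int32(83))]
pick pos [ 485.5 -347.8  205.4] yaw 82.1 t 29.75 grip 0.721 | lateral [ 0.4481 -0.0864] n 10 [ 0.0448 -0.0086] | down 0.1193 | turn -64.6
```

```bash
python3 -m handwheel '[[[0.0448,-0.0086,0],0],[[0.0448,-0.0086,0],0],[[0.0448,-0.0086,0],0],[[0.0448,-0.0086,0],0],[[0.0448,-0.0086,0],0],[[0.0448,-0.0086,0],0],[[0.0448,-0.0086,0],0],[[0.0448,-0.0086,0],0],[[0.0448,-0.0086,0],0],[[0.0448,-0.0086,0],0]]' 0.8
python3 -m handwheel '[[[0,0,0],-8.1],[[0,0,0],-8.1],[[0,0,0],-8.1],[[0,0,0],-8.1],[[0,0,0],-8.1],[[0,0,0],-8.1],[[0,0,0],-8],[[0,0,0],-8],[[0,0,0],0],[[0,0,0],0]]'
python3 - <<'E'
from h import *
o,im,d=shot('wrist'); P=pts('wrist',d,o); print(tops(P,88,99,380,640,-20,240,150))
plan((461.3,108,86.5),146.7,name='pick')
E
```

```text
time: 30.75
position: [461.4, 109.2, 205.6]
tcp_rot: [0.754, 0.657, -0.001, -0.0]
ft_force: [0.7, 0.6, 0.3]
opening: 0.801
grip_force: 0.0
time: 31.75
position: [461.9, 107.5, 205.7]
tcp_rot: [0.288, 0.957, 0.0, -0.001]
ft_force: [-0.7, -0.5, 0.1]
opening: 0.799
grip_force: 0.0
[(460.8, 108.0, 50, 80, 56.0, np.int32(5450)), (420.6, 43.0, 51, 81, 57.9, np.int32(4774))]
pick pos [462.  107.6 205.9] yaw 146.5 t 31.8 grip 0.797 | lateral [ 0.0007 -0.    ] n 1 [ 0.0007 -0.    ] | down 0.1194 | turn -0.2
```

```bash
python3 -m handwheel '[[[0.0007,0,0.045],0],[[0,0,0.045],0],[[0,0,0.029],0],[[0,0,0],0],[[0,0,0],0]]' 0.8
python3 -m handwheel '[[[0,0,0],0],[[0,0,0],0],[[0,0,0],0],[[0,0,0],0],[[0,0,0],0]]' 0 40
python3 -m handwheel '[[[0,0,-0.02],0],[[0,0,-0.045],0],[[0,0,-0.05],0],[[0,0,0],0]]'
python3 -c "
from h import *
plan((501,-240.5,43),82.1)"
```

```text
time: 32.3
position: [461.7, 108.6, 88.1]
tcp_rot: [0.287, 0.958, 0.0, -0.0]
ft_force: [-0.6, 0.4, 0.2]
opening: 0.796
grip_force: 0.0
time: 32.8
position: [462.6, 108.2, 89.0]
tcp_rot: [0.287, 0.958, 0.0, 0.001]
ft_force: [-2.9, 0.6, 10.4]
opening: 0.578
grip_force: 40.1
time: 33.2
position: [463.9, 109.0, 208.2]
tcp_rot: [0.287, 0.958, 0.001, 0.004]
ft_force: [1.1, 0.2, -2.4]
opening: 0.575
grip_force: 43.2
 pos [463.9 109.  208.2] yaw 146.7 t 33.2 grip 0.575 | lateral [-0.2218 -0.2724] n 8 [-0.0277 -0.034 ] | down 0.1655 | turn 64.6
```

```bash
python3 -m handwheel '[[[-0.0277,-0.034,0],0],[[-0.0277,-0.034,0],0],[[-0.0277,-0.034,0],0],[[-0.0277,-0.034,0],0],[[-0.0277,-0.034,0],0],[[-0.0277,-0.034,0],0],[[-0.0277,-0.034,0],0],[[-0.0277,-0.034,0],0]]'
python3 -m handwheel '[[[0,0,0],8.1],[[0,0,0],8.1],[[0,0,0],8.1],[[0,0,0],8.1],[[0,0,0],8.1],[[0,0,0],8.1],[[0,0,0],8],[[0,0,0],8],[[0,0,0],0],[[0,0,0],0]]'
python3 - <<'E'
from h import *
look_tote(); plan((501,-240.5,46),82.1)
E
```

```text
time: 34.0
position: [497.5, -243.3, 203.4]
tcp_rot: [0.287, 0.958, -0.0, 0.001]
ft_force: [1.4, 0.7, -0.7]
opening: 0.579
grip_force: 43.1
time: 35.0
position: [497.8, -241.0, 203.0]
tcp_rot: [0.753, 0.658, 0.0, 0.001]
ft_force: [-1.1, -0.1, -1.2]
opening: 0.578
grip_force: 43.0
top 0.6 (array([ 497. , -267.9]), 184, 281, 172.4)
  in tote [(584.2, -249.3, 80, 51, 169.9, np.int32(513))]
wrist 0.73 (array([ 492.8, -295.5]), 235, 283, 172.2)
  in tote [(362.7, -252.4, 171, 2, 172.2, np.int32(913)), (629.5, -294.0, 162, 3, 172.3, np.int32(833)), (583.4, -251.6, 80, 51, 170.0, np.int32(3840)), (582.5, -336.4, 32, 32, 173.2, np.int32(486))]
 pos [ 497.6 -241.   202.3] yaw 82.2 t 35.2 grip 0.578 | lateral [0.001  0.0033] n 1 [0.001  0.0033] | down 0.1563 | turn 0.1
```

```bash
python3 -m handwheel '[[[0.001,0.003,0.045],0],[[0,0,0.045],0],[[0,0,0.045],0],[[0,0,0.015],0],[[0,0,0.006],0],[[0,0,0],0]]'
python3 -m handwheel '[[[0,0,0],0],[[0,0,0],0],[[0,0,0],0],[[0,0,0],0]]' 0.72
python3 -m handwheel '[[[0,0,-0.035],0],[[0,0,-0.045],0],[[0,0,-0.045],0],[[0,0,-0.035],0],[[0,0,0],0]]'
python3 - <<'E'
from h import *
look_tote(); plan((420.9,43.3,86.5),147,name='pick')
E
```

```text
time: 35.8
position: [501.4, -240.4, 47.1]
tcp_rot: [0.754, 0.657, 0.0, 0.0]
ft_force: [0.3, -0.7, -0.6]
opening: 0.574
grip_force: 43.1
time: 36.2
position: [501.0, -240.6, 46.9]
tcp_rot: [0.754, 0.657, 0.0, 0.0]
ft_force: [-0.1, -0.5, 0.1]
opening: 0.719
grip_force: 0.0
time: 36.7
position: [502.6, -240.9, 211.0]
tcp_rot: [0.754, 0.657, 0.001, 0.003]
ft_force: [1.4, 0.4, -0.9]
opening: 0.722
grip_force: 0.0
top 0.79 (array([ 497.1, -269.4]), 187, 281, 172.1)
  in tote [(584.2, -250.1, 81, 51, 169.7, np.int32(505)), (502.0, -236.6, 80, 51, 171.1, np.int32(522))]
wrist 0.97 (array([ 493. , -295.8]), 236, 283, 172.2)
  in tote [(363.1, -248.8, 164, 3, 172.1, np.int32(861)), (501.5, -239.6, 81, 49, 171.2, np.int32(4025)), (583.4, -251.6, 81, 51, 169.8, np.int32(3765)), (629.5, -292.4, 152, 3, 172.3, np.int32(775)), (486.4, -347.0, 81, 51, 173.1, np.int32(2871)), (547.7, -357.5, 21, 81, 5.0, np.int32(561)), (592.7, -325.8, 14, 28, 42.6, np.int32(140)), (477.7, -406.2, 4, 162, 82.1, np.int32(1031))]
pick pos [ 500.3 -240.3  205.5] yaw 82.1 t 36.9 grip 0.722 | lateral [ 0.27   -0.1174] n 7 [ 0.0386 -0.0168] | down 0.1192 | turn -64.9
```

```bash
python3 -m handwheel '[[[0.0386,-0.0168,0],0],[[0.0386,-0.0168,0],0],[[0.0386,-0.0168,0],0],[[0.0386,-0.0168,0],0],[[0.0386,-0.0168,0],0],[[0.0386,-0.0168,0],0],[[0.0386,-0.0168,0],0]]' 0.8
python3 -m handwheel '[[[0,0,0],-8.1],[[0,0,0],-8.1],[[0,0,0],-8.1],[[0,0,0],-8.1],[[0,0,0],-8.1],[[0,0,0],-8.1],[[0,0,0],-8.1],[[0,0,0],-8.2],[[0,0,0],0],[[0,0,0],0]]'
python3 - <<'E'
from h import *
o,im,d=shot('wrist'); P=pts('wrist',d,o); print(tops(P,88,99,380,640,-20,240,150))
plan((420.9,43.3,86.5),147,name='pick')
E
```

```text
time: 37.6
position: [420.1, 44.8, 205.6]
tcp_rot: [0.754, 0.657, -0.0, -0.001]
ft_force: [0.5, 0.1, 0.6]
opening: 0.798
grip_force: 0.0
time: 38.6
position: [421.0, 43.4, 205.8]
tcp_rot: [0.286, 0.958, 0.0, -0.001]
ft_force: [0.5, 0.3, -0.1]
opening: 0.802
grip_force: 0.0
[(420.0, 43.4, 49, 80, 57.6, np.int32(5351))]
pick pos [421.1  43.4 206. ] yaw 146.8 t 38.65 grip 0.798 | lateral [ 0.     -0.0002] n 1 [ 0.     -0.0002] | down 0.1195 | turn -0.2
```

```bash
python3 -m handwheel '[[[0,0,0.045],0],[[0,0,0.045],0],[[0,0,0.029],0],[[0,0,0],0],[[0,0,0],0]]' 0.8
python3 -m handwheel '[[[0,0,0],0],[[0,0,0],0],[[0,0,0],0],[[0,0,0],0],[[0,0,0],0]]' 0 40
python3 -m handwheel '[[[0,0,-0.02],0],[[0,0,-0.045],0],[[0,0,-0.05],0],[[0,0,0],0]]'
python3 -c "
from h import *
plan((417.5,-229.5,43),82.1)"
```

```text
time: 39.15
position: [421.4, 44.0, 88.0]
tcp_rot: [0.284, 0.959, 0.0, -0.0]
ft_force: [-0.3, -0.2, -0.1]
opening: 0.802
grip_force: 0.0
time: 39.65
position: [422.2, 43.4, 88.9]
tcp_rot: [0.284, 0.959, 0.0, 0.001]
ft_force: [-3.3, 0.0, 13.1]
opening: 0.576
grip_force: 39.2
time: 40.05
position: [423.8, 43.3, 207.7]
tcp_rot: [0.285, 0.959, -0.0, 0.004]
ft_force: [0.9, -0.5, -2.3]
opening: 0.576
grip_force: 44.1
 pos [423.8  43.3 207.7] yaw 146.9 t 40.05 grip 0.576 | lateral [-0.1425 -0.2323] n 6 [-0.0237 -0.0387] | down 0.1653 | turn 64.8
```

```bash
python3 -m handwheel '[[[-0.0237,-0.0387,0],0],[[-0.0237,-0.0387,0],0],[[-0.0237,-0.0387,0],0],[[-0.0237,-0.0387,0],0],[[-0.0237,-0.0387,0],0],[[-0.0237,-0.0387,0],0]]'
python3 -m handwheel '[[[0,0,0],8.1],[[0,0,0],8.1],[[0,0,0],8.1],[[0,0,0],8.1],[[0,0,0],8.1],[[0,0,0],8.1],[[0,0,0],8.1],[[0,0,0],8.1],[[0,0,0],0],[[0,0,0],0]]'
python3 - <<'E'
from h import *
look_tote(); plan((417.5,-229.5,46),82.1)
E
```

```text
time: 40.65
position: [413.6, -231.1, 203.0]
tcp_rot: [0.284, 0.959, -0.001, 0.0]
ft_force: [2.2, -0.4, -0.6]
opening: 0.573
grip_force: 44.0
time: 41.65
position: [414.2, -228.8, 202.7]
tcp_rot: [0.752, 0.659, -0.0, 0.0]
ft_force: [-0.6, 0.0, -1.4]
opening: 0.574
grip_force: 44.1
top 0.75 (array([ 494.2, -293.5]), 235, 282, 172.2)
  in tote [(626.8, -315.7, 186, 3, 172.3, np.int32(83)), (584.0, -250.3, 82, 50, 169.6, np.int32(536)), (569.9, -357.4, 81, 51, 173.0, np.int32(540)), (502.0, -237.6, 80, 51, 171.4, np.int32(534))]
wrist 0.97 (array([ 493.8, -294.3]), 233, 282, 172.2)
  in tote [(371.4, -188.2, 43, 1, 171.0, np.int32(104)), (501.0, -239.5, 81, 51, 171.1, np.int32(3828)), (583.4, -251.6, 81, 51, 169.6, np.int32(3044)), (627.5, -309.8, 191, 4, 172.4, np.int32(1153)), (571.0, -347.1, 57, 51, 172.5, np.int32(1308)), (499.6, -324.7, 33, 30, 172.7, np.int32(477))]
 pos [ 414.2 -228.9  202.3] yaw 82.3 t 41.85 grip 0.578 | lateral [-0.0002  0.0034] n 1 [-0.0002  0.0034] | down 0.1563 | turn 0.2
```

```bash
python3 -m handwheel '[[[0,0.0032,0.045],0],[[0,0,0.045],0],[[0,0,0.045],0],[[0,0,0.015],0],[[0,0,0.006],0],[[0,0,0],0]]'
python3 -m handwheel '[[[0,0,0],0],[[0,0,0],0],[[0,0,0],0],[[0,0,0],0]]' 0.72
python3 -m handwheel '[[[0,0,-0.035],0],[[0,0,-0.045],0],[[0,0,-0.045],0],[[0,0,-0.05],0],[[0,0,-0.045],0],[[0,0,0],0]]'
python3 - <<'E'
from h import *
look_tote(); plan((676,-49.8,120),136.1,name='ring')
E
```

```text
time: 42.45
position: [417.9, -229.3, 47.0]
tcp_rot: [0.753, 0.658, 0.0, 0.0]
ft_force: [0.3, -0.0, -0.9]
opening: 0.572
grip_force: 43.9
time: 42.85
position: [417.6, -229.5, 46.9]
tcp_rot: [0.754, 0.657, 0.0, 0.0]
ft_force: [-1.1, -0.6, -1.2]
opening: 0.724
grip_force: 0.0
time: 43.45
position: [419.3, -229.9, 271.5]
tcp_rot: [0.753, 0.658, 0.0, 0.004]
ft_force: [0.7, 0.2, -1.0]
opening: 0.721
grip_force: 0.0
top 0.82 (array([ 493.9, -294. ]), 236, 282, 172.1)
  in tote [(622.0, -336.8, 194, 49, 157.2, np.int32(132)), (584.0, -250.4, 82, 51, 169.8, np.int32(533)), (570.6, -357.3, 83, 51, 173.8, np.int32(378)), (501.2, -238.0, 81, 51, 170.9, np.int32(545)), (418.9, -226.1, 81, 51, 173.2, np.int32(559))]
wrist 0.66 (array([ 493.3, -295.6]), 235, 282, 172.3)
  in tote [(368.3, -210.6, 86, 1, 172.2, np.int32(121)), (417.7, -228.5, 80, 49, 173.2, np.int32(2799)), (501.2, -239.5, 81, 51, 171.7, np.int32(2729)), (583.2, -251.3, 80, 51, 169.9, np.int32(2292)), (627.0, -312.7, 195, 3, 172.3, np.int32(762)), (356.6, -297.8, 86, 1, 171.7, np.int32(99)), (485.9, -346.7, 81, 50, 171.0, np.int32(1209)), (569.5, -358.9, 82, 51, 171.6, np.int32(1792)), (416.9, -397.9, 3, 134, 82.1, np.int32(632))]
ring pos [ 416.9 -229.2  265.5] yaw 82.2 t 43.65 grip 0.723 | lateral [0.2128 0.2326] n 7 [0.0304 0.0332] | down 0.1454 | turn -53.9
```

All five cartons lie flat in the tote. I go back to the ring.

```bash
python3 -m handwheel '[[[0.0304,0.0332,0],0],[[0.0304,0.0332,0],0],[[0.0304,0.0332,0],0],[[0.0304,0.0332,0],0],[[0.0304,0.0332,0],0],[[0.0304,0.0332,0],0],[[0.0304,0.0332,0],0]]' 0.5
python3 -m handwheel '[[[0,0,0],-7.7],[[0,0,0],-7.7],[[0,0,0],-7.7],[[0,0,0],-7.7],[[0,0,0],-7.7],[[0,0,0],-7.7],[[0,0,0],-7.7],[[0,0,0],0],[[0,0,0],0]]'
python3 - <<'E'
from h import *
o,im,d=shot('wrist','pics/e.png'); P=pts('wrist',d,o);z=P[...,2]
k=(z>118)&(z<160)&(abs(P[...,0]-676)<45)&(abs(P[...,1]+50)<45); print(k.sum(),cv2.minAreaRect(P[k][:,:2].astype(np.float32)),np.nanpercentile(z[k],98))
plan((676.2,-49.7,120),136.1,name='ring')
E
```

```text
time: 44.35
position: [677.4, -48.4, 264.1]
tcp_rot: [0.753, 0.658, -0.001, -0.001]
ft_force: [-0.6, -1.3, 1.6]
opening: 0.496
grip_force: 0.0
time: 45.25
position: [676.2, -49.7, 265.1]
tcp_rot: [0.375, 0.927, 0.0, -0.001]
ft_force: [0.1, -0.6, 0.0]
opening: 0.498
grip_force: 0.0
451 ((675.3630981445312, -50.27091598510742), (9.045356750488281, 42.178955078125), 46.03784942626953) 139.16507112094567
ring pos [676.3 -49.7 265.4] yaw 135.9 t 45.3 grip 0.498 | lateral [-0.0001  0.    ] n 1 [-0.0001  0.    ] | down 0.1454 | turn -0.2
```

View pics/e.png

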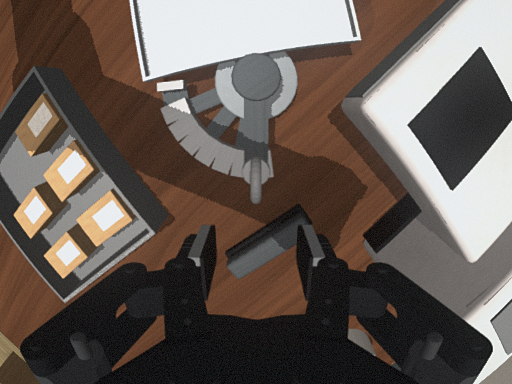

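The wrist picture shows the ring edge-on at (255,185), the stapler clear at (270,240), and 5 cartons flat in the tote on the left. I grip the ring and swing back.

```bash
python3 -m handwheel '[[[0,0,0.045],-0.2],[[0,0,0.045],0],[[0,0,0.04],0],[[0,0,0.015],0],[[0,0,0],0],[[0,0,0],0]]' 0.5 70
python3 -m handwheel '[[[0,0,0],0],[[0,0,0],0],[[0,0,0],0],[[0,0,0],0],[[0,0,0],0],[[0,0,0],0],[[0,0,0],0]]' 0 70
python3 -m handwheel '[[[0,0,-0.006],0],[[0,0,-0.006],0],[[0,0,-0.006],0],[[0,0,0],0],[[0,0,0],0]]'
python3 -c "
from h import *
o=get_obs();print(o['position'],yaw(o),o['ft_force'])"
```

```text
time: 45.9
position: [677.2, -49.5, 123.1]
tcp_rot: [0.372, 0.928, 0.0, 0.001]
ft_force: [-0.0, -0.2, 0.1]
opening: 0.495
grip_force: 0.0
time: 46.6
position: [677.1, -49.9, 122.9]
tcp_rot: [0.372, 0.928, 0.0, 0.001]
ft_force: [-0.9, -0.8, 8.7]
opening: 0.106
grip_force: 68.6
time: 47.1
position: [676.6, -50.3, 139.2]
tcp_rot: [0.372, 0.928, -0.0, 0.0]
ft_force: [7.0, -1.8, -11.8]
opening: 0.11
grip_force: 68.0
[676.55960546 -50.26393948 139.16558229] 136.2914933327142 [  6.9682323   -1.76559603 -11.75144297]
```

```bash
python3 -m handwheel '[[[0.00024,-0.00698,0],4],[[0.00024,-0.00698,0],4],[[0.00024,-0.00698,0],4],[[0.00024,-0.00698,0],4],[[0.00024,-0.00698,0],4],[[0.00024,-0.00698,0],4],[[0.00024,-0.00698,0],4],[[0.00024,-0.00698,0],4],[[0.00024,-0.00698,0],4],[[0.00024,-0.00698,0],4]]'
python3 -c "
from h import *
o=get_obs();print(o['position'],yaw(o),o['ft_force'],o['opening'])"
```

```text
time: 48.1
position: [614.9, -80.3, 139.1]
tcp_rot: [0.668, 0.744, 0.0, -0.0]
ft_force: [6.2, 0.4, -11.3]
opening: 0.109
grip_force: 68.8
[614.90356352 -80.26287841 139.0695568 ] 96.1389895161467 [  6.23377171   0.4423271  -11.27869819] 0.10924936279038391
```

```bash
python3 -m handwheel '[[[0.00024,-0.00698,0],4],[[0.00024,-0.00698,0],4],[[0.00024,-0.00698,0],4],[[0.00024,-0.00698,0],4],[[0.00024,-0.00698,0],4],[[0.00024,-0.00698,0],4],[[0.00024,-0.00698,0],4],[[0.00024,-0.00698,0],4],[[0.00024,-0.00698,0],4],[[0.00024,-0.00698,0],4]]'
python3 -m handwheel '[[[0,-0.0002,0],0.1],[[0,0,0],0],[[0,0,0],0]]'
python3 -c "
from h import *
plan((548.7,-63.1,120),56.1)
o=get_obs();print(o['position'],yaw(o),o['ft_force'],o['opening'])"
```

```text
time: 49.1
position: [548.8, -63.6, 139.4]
tcp_rot: [0.882, 0.471, 0.001, -0.0]
ft_force: [9.3, 1.7, -10.8]
opening: 0.103
grip_force: 68.6
time: 49.4
position: [548.5, -63.3, 139.3]
tcp_rot: [0.882, 0.471, 0.0, -0.0]
ft_force: [4.6, 3.7, -11.4]
opening: 0.103
grip_force: 69.0
 pos [548.5 -63.3 139.3] yaw 56.2 t 49.4 grip 0.103 | lateral [0.0003 0.0001] n 1 [0.0003 0.0001] | down 0.0193 | turn 0.1
[548.46313209 -63.29604156 139.29050998] 56.22790350462965 [  4.58498384   3.6811528  -11.41498291] 0.10304744783390843
```

```bash
python3 -m handwheel '[[[0,0,0.005],0],[[0,0,0.005],0],[[0,0,0.006],0],[[0,0,0],0],[[0,0,0],0]]'
python3 -m handwheel '[[[0,0,0],0],[[0,0,0],0],[[0,0,0],0],[[0,0,0],0],[[0,0,0],0]]' 0.5
python3 -m handwheel '[[[0,0,-0.04],0],[[0,0,-0.05],0],[[0,0,-0.05],0],[[0,0,-0.04],0],[[0,0,0],0],[[0,0,0],0]]'
python3 - <<'E'
from h import *
o,im,d=shot('wrist'); P=pts('wrist',d,o);z=P[...,2]
k=(z>118)&(z<160)&(abs(P[...,0]-547)<45)&(abs(P[...,1]+63)<45); print(o['position'],k.sum(),cv2.minAreaRect(P[k][:,:2].astype(np.float32)),np.nanpercentile(z[k],98))
look_tote()
o,im,d=shot('scene','pics/f.png'); o,im,d=shot('top','pics/g.png'); T=pts('top',d)
for q in('mug','tape','stapler'):
    r=regions_of('top',q)
    if r: print(q,np.nanmedian(T[r[0]['region']],0).round())
print(tops(T,85,102,380,760,20,260))
E
```

```text
time: 49.9
position: [548.9, -63.6, 123.3]
tcp_rot: [0.882, 0.471, 0.001, -0.0]
ft_force: [7.1, 2.1, -7.9]
opening: 0.105
grip_force: 69.3
time: 50.4
position: [548.4, -64.0, 123.3]
tcp_rot: [0.882, 0.471, -0.0, -0.0]
ft_force: [-0.1, 0.3, -0.0]
opening: 0.5
grip_force: 0.0
time: 51.0
position: [548.6, -64.2, 303.9]
tcp_rot: [0.882, 0.471, 0.0, 0.001]
ft_force: [-0.3, 0.0, -1.1]
opening: 0.498
grip_force: 0.0
[548.55909584 -64.17058723 303.88865305] 354 ((548.9343872070312, -62.748191833496094), (41.60712814331055, 9.284041404724121), 55.34638214111328) 139.245219328523
top 0.77 (array([ 494.8, -393.4]), 298, 111, 11.8)
  in tote [(498.3, -401.0, 283, 93, 102.6, np.int32(256)), (570.1, -357.6, 81, 50, 171.5, np.int32(546)), (485.7, -351.9, 66, 50, 172.4, np.int32(383))]
mug [407. 478.  37.]
stapler [782. -57.  40.]
[]
```

View pics/g.png

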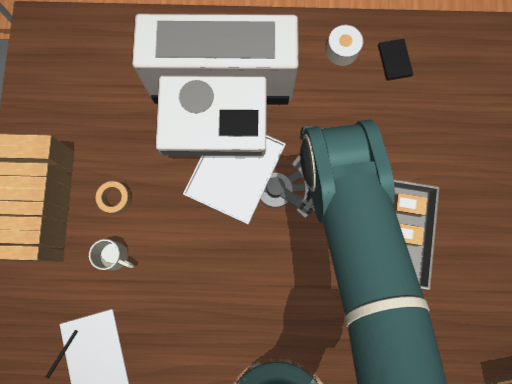

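View pics/f.png

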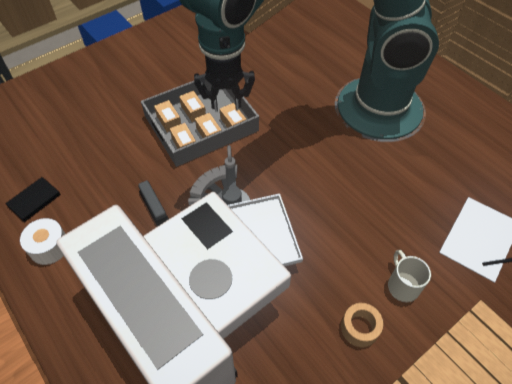

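The top and scene pictures show the empty tray back under the hood at (235,185). The ring is seated with its top at 139 mm, the 5 cartons lie in the tote at (200,118), and the mug, tape and stapler are unmoved.

```bash
python3 -c "
from cell import *
print(job_done())"
```

```text
the job is handed in; nothing more can be done
None
```

The job is handed in at about 51 s: all five cartons lie flat on the tote's floor, the empty tray is back under the hood with the pin locked in its first notch, and the tote, mug, tape and stapler are where they were.

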